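# Open the mirror compact flat

## Task

Open the round mirror compact all the way: turn its half-raised lid over the spine, without flinging it, until it lies fully flat beyond the spine with the mirror up. The comb lies where the lid has to come down, so push it clear across the board. Only touch and push: do not pick up the comb or pinch the lid between the fingers, and leave the other things where they are.

Things in the scene. Friction and masses are not known exactly. Their poses are not given: they have to be found in the camera images.
- compact: Round black mirror compact, fixed (it does not slide). Origin on the board (z = 0) below the middle of its spine (hinge line); y runs along the spine, z up. The pan, a disc 90 mm across and 12 mm high, lies on the -x side, centre 50 mm from the spine; a small steel press-button catch (already released) at its front, 99 mm from the spine. The lid opens over the spine to the +x side.
- lid (a joint): Lid angle, rad: 0 shut, 1.57 upright, 3.14 (stop) flat on the other side, mirror up. Starts at 0.6 to 1.0. Hinge line 14 mm above the board. Stiff hinge: the lid stays where it is left, 0.2 to 0.9 N at its free edge moves it; press it down the last bit. Round disc 90 mm across, 12 mm thick, 60 g, centre 50 mm and free edge 95 mm from the hinge line. Flat, its mirror side is 13 mm above the board.
- lid_edge (a point): Point on the lid's free edge, middle, on the mirror (inner) side: 95 mm from the hinge line. The lid's outer back is its other side; fingers pressing on both sides at once count as pinching.
- landing (a point): Point on the board at the centre of the disc, 90 mm across, that the flat open lid will cover: 50 mm from the spine on the +x side. The lid's back then is 1 mm above the board, so the comb does not fit under it.
- comb: Black plastic pocket comb, loose, 120 mm long (its y axis), 26 mm wide (x), 6 mm thick, 20 to 42 g, lying flat on the board; origin at the centre of its underside. It starts across the place where the lid comes down, roughly parallel to the spine.
- jar: Bystander: small glass cream jar, loose, 42 mm across, 36 mm high, beside the compact. Origin at the centre of its underside.
- nailbrush: Bystander: wooden nail brush, loose, 36 x 85 x 28 mm (x, y, z), beside the compact. Origin at the centre of its underside.
- rack: Bystander: slotted steel rack with three toothbrushes, fixed, 60 x 160 mm, 180 mm high with the brushes. Origin at the centre of its underside.
- soapdish: Bystander: ridged grey plastic soap dish, fixed, 90 x 130 x 22 mm. Origin at the centre of its underside.
- soap: Bystander: white soap bar, loose in the dish, 55 x 85 x 24 mm. Origin at the centre of its underside.
- tumbler: Bystander: white ceramic tumbler, loose, 72 mm across, 95 mm high. Origin at the centre of its underside.
- lotion: Bystander: white lotion bottle, loose, 56 mm across, 150 mm high. Origin at the centre of its underside.
There are look-alikes about, which are no part of the job. What is shaped like the compact but orange or purple is not meant.

How it is judged:
At the end, for the whole second after the job is handed in: The lid lies flat on the far side of the spine at rest (joint above 3.10 rad, within 0.04 of its stop), the comb lies flat and still on the board (so not under the lid), and every loose bystander is within 20 mm of where it stood (value of joint lid above 3.1 rad and not (velocity of joint lid above 0.05 rad/s) and not (velocity of joint lid below -0.05 rad/s) and height (world z) of comb between -0.004 and 0.004 m and angle between comb's own z axis and vertical below 0.06 rad and linear speed of comb below 0.02 m/s and distance of each of jar, nailbrush, soap, tumbler, lotion from where it was at the start of the episode below 0.02 m); the robot touches nothing.
It fails at once if the comb is lifted (more than 20 mm off the board) (height (world z) of comb above 0.02 m).
It fails at once if the lid is pinched between the fingers, on its back and its mirror side at once (contact force between the fingers and lid_c1 above 1 N and contact force between the fingers and lid_c0 above 1 N).
It fails at once if the lid is flung (faster than 8 rad/s) (velocity of joint lid above 8 rad/s).
It fails at once if a bystander is moved by more than 20 mm (distance of any of jar, nailbrush, soap, tumbler, lotion from where it was at the start of the episode above 0.02 m).
It also fails if it takes over 48 s, if anything falls off the work surface, if the arm or the gripper's body presses on something with over 40 N, if the wrist force passes 120 N, or if a joint passes its speed limit or range.

## Robot

A 6-joint arm with a two-finger parallel gripper is mounted at the origin on the work surface. World frame = base frame: x ahead of the robot, y to its left, z up, the work surface at z = 0. Lengths are in m, angles in rad, forces in N, time in s.
With the tool pointing down it reaches from about 0.3 to 0.875 m from the base axis. Payload 6.4 kg.
Tool frame: the origin (TCP) lies on the mounting face of the last link; the fingertips stand 173 mm ahead of it and the grasp point (between the pads) lies 155 mm ahead of it (ctrl.tip_reach is the distance from the TCP to the fingertips, in m); z points along the fingers, y is the line along which they close (so a half turn about z gives the same grasp; the last joint's range is limited). The gripper opens to 85 mm and grips with 20 to 120 N. Pads are 22 mm wide; open, the fingers measure 114 mm over their backs; the gripper's body (76 mm by 85 mm) begins 54 mm behind the grasp point. The pads swing forward as they close: fully open they stand 13 mm farther back than shut.
Start: joints at [1.025, 0.181, 1.607, -0, 1.354, -0.206], TCP at [0.192, 0.542, 0.405] pointing down, gripper open.
Joint ranges: [-2.99, 2.99], [-0.89, 2.07], [0.3, 2.58], [-1.14, 4.28], [0, 2.63], [-3.12, 3.12]. Speed limits (rad/s): [2.57, 2.57, 3.01, 3.14, 3.14, 3.14].

## Interface

Orientations are given as a unit quaternion [w, x, y, z].
In Python, from bench import ctrl gives the robot as it stands.
- The arm moves only by the shell command python3 -m pendant 'ROWS'. ROWS is JSON, a list that holds one entry, the list of rows, each a list of 7 numbers: the opening, from 0 (shut) to 1 (fully open), then the shift along the tool's x, y, z in mm, then the turn, a rotation vector about the tool's x, y, z in rad. A call has 1 to 5 rows; each row is the pose to reach, as a shift and turn from the pose commanded when the call began, along the tool's axes at that moment; what a row does not reach only later rows make up. A row lasts 1/12 s, in which the tool goes at most 41.7 mm and 7.16 degrees, less where a joint would pass 70% of its speed; a pose out of reach is approached as far as the arm can. A call with a gripper value outside its range is refused whole. The fingers move at their own pace and stop on an object; the grip force is fixed at half the most. Time passes only in rows, so rows that repeat a pose let the fingers close. It gives the time, the measured TCP pose, the force, the opening and the grip force at its end, in the units of the state.
- ctrl.get_obs(): the state, without advancing time (a new reading comes with each control period).
- ctrl.camera(name): name is "scene" or "top" or "wrist"; returns the picture (480x640x3 uint8, red, green, blue); there is no depth.
- ctrl.camera_params(name): a dict with "mtx" (3x3 intrinsics, pixels), "distortion" ([k1, k2, p1, p2, k3] as OpenCV has them; the pictures are not rectified), "world_from_camera" (4x4, takes a point from camera to world coordinates); the wrist camera has in their place "tool_from_camera" (4x4, takes a point from camera to tool coordinates, whose origin is the TCP and whose axes are the flange's). Camera axes: x right, y down, z forward; pixel columns grow to the right and rows downward; lengths in m; the calibration is good to about 2 mm. A picture is of the moment at which its call begins: read the wrist's pose just before it. camera_params takes no time and is no camera call.
- ctrl.hand_in(): hands the job in; it is judged then, once.
Trained networks look in the newest picture that a camera, given by its name, has taken for a name from the list of things; names that differ only in an ending like _2 or _b are one class to them, and where a whole thing is asked for, a point or a joint stands for the part that bears it (a point fixed in the world has none). Each returns a list of dicts, best first, with "confidence" (0 to 1); they miss things now and then, are a little off and sometimes report something else, mostly with a low value. They report only what shows in the picture. A call takes as long as a camera call. They do not tell look-alikes from the thing itself.
- ctrl.boxes_of(camera, name): "point" ([column, row] as shares, 0 to 1, of the picture: columns of its width, rows of its height, amid what is visible of it).
The state is a dict: "time_s": time; "q": joint angles; "dq": joint speeds; "joint_efforts": joint torques, N m; "eef_pos": TCP position; "eef_rot": TCP orientation; "wrist_force": force on the tool from outside, world axes, zero at the start; "torque": the same for the moment, N m; "opening": opening from 0.0 (shut) to 1.0 (fully open); "grasp_force": force on a finger pad.
Only numpy, scipy, OpenCV 4.12 (cv2) and the standard library are available. Lean on these libraries where they do the work, as an engineer would, in place of code of your own. Each camera call takes 0.05 s, during which the arm holds its last target. There are 200 camera calls.

## Working session

There is one attempt and no reset: what is moved stays moved. The work goes in short steps, Python scripts to look and compute and a shell command to move; the robot and the scene stay as the last step left them, time stands still between calls to the robot, and variables do not carry over. Pictures are saved under pics/ and viewed, at most 10 in all, crops included, and the job is handed in when it is done.

```bash
mkdir -p pics; ls; cat > h.py <<'E'
import numpy as np, cv2
from bench import ctrl
from scipy.spatial.transform import Rotation as R
def T(q): return R.from_quat([q[1],q[2],q[3],q[0]])
def snap(n,f):
    o=ctrl.get_obs(); im=ctrl.camera(n); cv2.imwrite(f,im[:,:,::-1]); return im
def cam(n):
    p=ctrl.camera_params(n)
    if n=='wrist':
        o=ctrl.get_obs(); W=np.eye(4); W[:3,:3]=T(o['eef_rot']).as_matrix(); W[:3,3]=o['eef_pos']; M=W@np.array(p['tool_from_camera'])
    else: M=np.array(p['world_from_camera'])
    return np.array(p['mtx']),np.array(p['distortion']),M
def p2w(n,px,z):
    K,d,M=cam(n); u=cv2.undistortPoints(np.array([[px]],float),K,d)[0,0]
    r=M[:3,:3]@[u[0],u[1],1]; o=M[:3,3]; return o+r*(z-o[2])/r[2]
def w2p(n,P):
    K,d,M=cam(n); M=np.linalg.inv(M); return cv2.projectPoints(np.array(P,float).reshape(-1,3),cv2.Rodrigues(M[:3,:3])[0],M[:3,3],K,d)[0][:,0]
E
python3 - <<'E'
from h import *
print(ctrl.get_obs())
for n in ('top','scene'):
    snap(n,f'pics/{n}1.png'); print(n,cam(n)[2].round(3).tolist())
    for k in ('compact','lid','lid_edge','comb','jar','nailbrush'):
        print(k,[(np.round(np.array(b['point'])*[640,480]).tolist(),round(b['confidence'],2)) for b in ctrl.boxes_of(n,k)])
E
```

```text
pics
{'time_s': 0.0, 'q': array([ 1.02471061e+00,  1.81558262e-01,  1.60801104e+00,  7.50732375e-06,
        1.35380946e+00, -2.06297081e-01]), 'dq': array([-2.59002631e-05,  6.91280492e-04, -7.04463164e-04,  4.92896220e-05,
        1.04466862e-03,  7.27795522e-04]), 'joint_efforts': array([ 9.60946345e-04, -4.44885814e+01, -3.51332188e+01, -1.26440164e-04,
        9.02191387e-03,  3.51951564e-05]), 'eef_pos': array([0.19148602, 0.54190847, 0.40377273]), 'eef_rot': array([-3.31501279e-04,  1.69078923e-01,  9.85602111e-01, -8.29261104e-04]), 'wrist_force': array([-0.13168485,  0.73336942,  0.09912554]), 'torque': array([-0.00932797,  0.02122081,  0.0387806 ]), 'grasp_force': 0.0, 'opening': 1.002505899711648}
top [[-0.019, -0.993, 0.119, 0.438], [-1.0, 0.019, -0.007, 0.034], [0.005, -0.119, -0.993, 1.449], [0.0, 0.0, 0.0, 1.0]]
compact [([381.0, 300.0], 0.98), ([273.0, 211.0], 0.96), ([331.0, 269.0], 0.65)]
lid [([331.0, 265.0], 0.95), ([271.0, 216.0], 0.94), ([382.0, 295.0], 0.63)]
lid_edge [([384.0, 296.0], 0.8), ([329.0, 261.0], 0.7), ([272.0, 214.0], 0.67)]
comb [([342.0, 221.0], 0.8), ([287.0, 264.0], 0.52), ([448.0, 181.0], 0.15)]
jar [([446.0, 178.0], 0.72), ([377.0, 255.0], 0.71)]
nailbrush [([289.0, 267.0], 0.67)]
scene [[0.707, 0.487, -0.513, 1.127], [0.707, -0.47, 0.528, -0.501], [0.016, -0.736, -0.677, 0.701], [0.0, 0.0, 0.0, 1.0]]
compact [([287.0, 212.0], 0.94), ([381.0, 222.0], 0.8), ([215.0, 235.0], 0.62)]
lid [([383.0, 223.0], 0.94), ([211.0, 230.0], 0.86), ([288.0, 208.0], 0.77)]
lid_edge [([289.0, 210.0], 0.77), ([380.0, 224.0], 0.76), ([215.0, 231.0], 0.6)]
comb [([308.0, 261.0], 0.8)]
jar [([255.0, 257.0], 0.58)]
nailbrush [([327.0, 204.0], 0.61)]
```

View pics/top1.png

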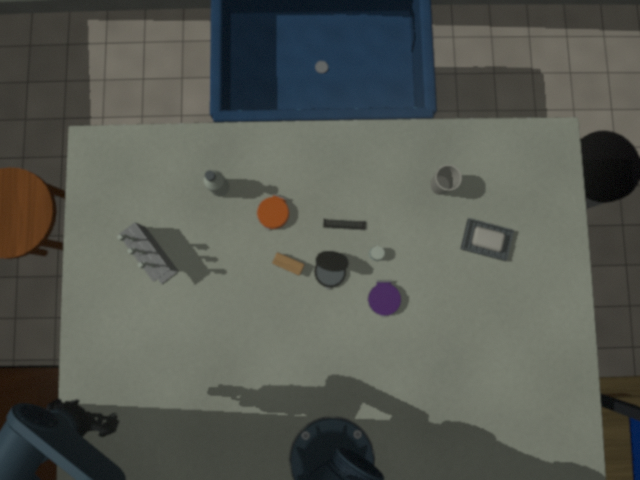

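View pics/scene1.png

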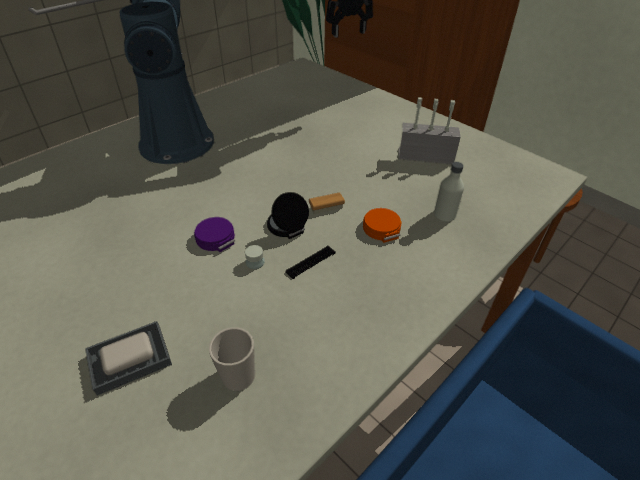

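The black compact is at about (331,266) in top. Its look-alikes are orange at (273,211) and purple at (384,298), so I choose black. The comb is at (344,224), the jar at (377,254) and the nailbrush at (289,264). Next is a close crop to check the choice.

```bash
python3 - <<'E'
from h import *
a=cv2.imread('pics/top1.png')[190:310,260:400]; b=cv2.imread('pics/scene1.png')[170:290,230:350]
cv2.imwrite('pics/c1.png',np.hstack([cv2.resize(x,(400,400*x.shape[0]//x.shape[1]))[:340] for x in (a,b)]))
for n,px,z in [('comb',(344,224),.006),('combL',(324,222.5),.006),('combR',(366,225),.006),('jar',(377,252),.036),('brush',(289,264),.028),('panfront',(331,287),.012),('pan',(331,272),.012),('lot',(214,182),.1)]:
    print(n,p2w('top',px,z).round(3))
for px in ((286,275),(336,249)): print(p2w('scene',px,.006).round(3))
E
```

```text
comb [ 0.641 -0.049  0.006]
combL [0.647 0.008 0.006]
combR [ 0.637 -0.111  0.006]
jar [ 0.558 -0.136  0.036]
brush [0.53  0.107 0.028]
panfront [ 0.465 -0.008  0.012]
pan [ 0.506 -0.009  0.012]
lot [0.748 0.3   0.1  ]
[ 0.638 -0.115  0.006]
[0.657 0.017 0.006]
```

View pics/c1.png

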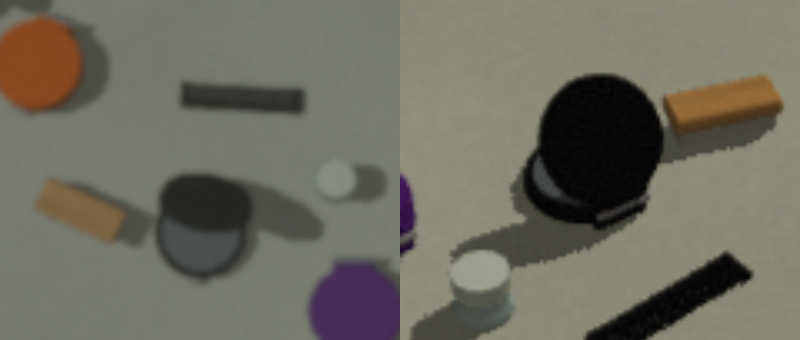

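The crop confirms it: the black compact has its lid half raised, its spine on the +x side, and the comb beyond it. Now I'll work out the spine and the first move.

```bash
cat >> h.py <<'E'
def go(t,yaw=None):
    """shift mm in tool axes and turn about tool z to bring TCP to t with tool y at angle yaw from world +y (toward +x)"""
    o=ctrl.get_obs(); r=T(o['eef_rot']); s=r.inv().apply(np.array(t)-o['eef_pos'])*1000
    if yaw is not None:
        v=r.apply([0,1,0]); cur=np.arctan2(v[0],v[1]); print('turn z',round(yaw-cur,3))
    print('pos',o['eef_pos'].round(4),'shift',s.round(1)); return s
E
python3 - <<'E'
from h import *
a=p2w('scene',(289,236.6),.014);b=p2w('scene',(304.4,230),.014);print(a.round(3),b.round(3))
# fit compact pose+lid angle: silhouettes by reprojection
for yaw in (0,.1,.2):
  for th in (.7,.9):
    S=np.array([.56,-.012,0]); ex=np.array([np.cos(yaw),-np.sin(yaw),0]); ez=np.array([0,0,1.])
    f=lambda r,z:S+ex*r+ez*z
    L=S+.014*ez+.095*(-np.cos(th)*ex+np.sin(th)*ez)
    P=[f(-.095,.012),f(0,.014),L,f(-.05,.012)]
    print(yaw,th,w2p('top',P).round(1).tolist(),w2p('scene',P).round(1).tolist())
go([.605,-.045,.37],.1)
E
```

```text
[ 0.56  -0.037  0.014] [0.568 0.004 0.014]
0 0.7 [[332.5, 286.9], [331.8, 252.7], [333.1, 278.0], [332.1, 270.7]] [[270.8, 213.1], [297.1, 231.5], [275.2, 196.7], [283.0, 221.9]]
0 0.9 [[332.5, 286.9], [331.8, 252.7], [333.1, 272.6], [332.1, 270.7]] [[270.8, 213.1], [297.1, 231.5], [278.7, 194.7], [283.0, 221.9]]
0.1 0.7 [[329.1, 286.8], [331.8, 252.7], [330.3, 277.9], [330.3, 270.6]] [[274.0, 211.5], [297.1, 231.5], [277.7, 195.4], [284.6, 221.0]]
0.1 0.9 [[329.1, 286.8], [331.8, 252.7], [330.9, 272.6], [330.3, 270.6]] [[274.0, 211.5], [297.1, 231.5], [280.8, 193.7], [284.6, 221.0]]
0.2 0.7 [[325.7, 286.4], [331.8, 252.7], [327.6, 277.6], [328.6, 270.4]] [[277.3, 210.0], [297.1, 231.5], [280.4, 194.3], [286.4, 220.2]]
0.2 0.9 [[325.7, 286.4], [331.8, 252.7], [328.6, 272.3], [328.6, 270.4]] [[277.3, 210.0], [297.1, 231.5], [283.0, 192.8], [286.4, 220.2]]
turn z -0.24
pos [0.1916 0.5421 0.4047] shift [-585.4 -415.8   34.7]
```

```bash
python3 -m pendant '[[[0.6,-585,-416,0,0,0,-0.24],[0.6,-585,-416,0,0,0,-0.24],[0.6,-585,-416,0,0,0,-0.24],[0.6,-585,-416,0,0,0,-0.24],[0.6,-585,-416,0,0,0,-0.24]]]'; python3 -c "
from h import *
go([.605,-.045,.37],.1)"
```

```text
time_s: 1.12
eef_pos: [0.3089, 0.3748, 0.4049]
eef_rot: [0.0, 0.049, 0.999, 0.0]
wrist_force: [0.7, -0.2, 0.1]
opening: 0.6
grasp_force: 0.0
turn z 0.001
pos [0.3089 0.3748 0.4049] shift [-336.  -388.6   34.9]
```

```bash
python3 -m pendant '[[[0.6,-336,-389,20,0,0,0],[0.6,-336,-389,20,0,0,0],[0.6,-336,-389,20,0,0,0],[0.6,-336,-389,20,0,0,0],[0.6,-336,-389,20,0,0,0]]]'; python3 -c "
from h import *
go([.605,-.045,.37],.1)"
```

```text
time_s: 1.53
eef_pos: [0.4289, 0.2041, 0.397]
eef_rot: [0.001, 0.05, 0.999, 0.0]
wrist_force: [1.2, 1.0, -0.0]
opening: 0.598
grasp_force: 0.0
turn z 0.0
pos [0.4289 0.2041 0.397 ] shift [-200.1 -230.4   27.1]
```

```bash
python3 -m pendant '[[[0.6,-195,-225,0,0,0,0],[0.6,-195,-225,0,0,0,0],[0.6,-195,-225,0,0,0,0],[0.6,-195,-225,0,0,0,0],[0.6,-195,-225,0,0,0,0]]]'>/dev/null; python3 -m pendant '[[[0.6,-75,-80,0,0,0,0],[0.6,-75,-80,0,0,0,0],[0.6,-75,-80,0,0,0,0],[0.6,-75,-80,0,0,0,0]]]';python3 -c "
from h import *
go([.605,-.045,.37],.1)
snap('wrist','pics/w1.png')
for k in ('comb','lid','compact','jar'): print(k,[(np.round(np.array(b['point'])*[640,480]).tolist(),round(b['confidence'],2)) for b in ctrl.boxes_of('wrist',k)])
"
```

```text
time_s: 2.28
eef_pos: [0.617, -0.0561, 0.3963]
eef_rot: [0.001, 0.052, 0.999, -0.001]
wrist_force: [-0.7, 0.2, -0.6]
opening: 0.596
grasp_force: 0.0
turn z -0.005
pos [ 0.617  -0.0561  0.3963] shift [13.2  9.8 26.3]
comb [([329.0, 220.0], 0.74)]
lid [([197.0, 32.0], 0.95), ([363.0, 117.0], 0.79), ([513.0, 240.0], 0.7)]
compact [([197.0, 36.0], 0.78), ([511.0, 243.0], 0.7), ([361.0, 101.0], 0.55)]
jar [([622.0, 293.0], 0.47)]
```

View pics/w1.png

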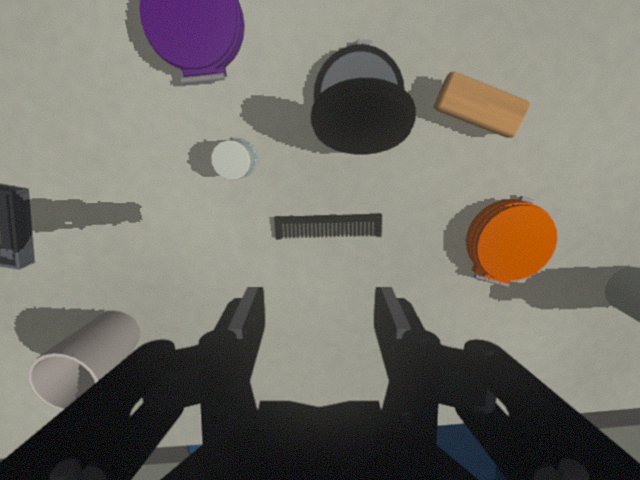

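The wrist view shows the comb from (273,228) to (381,225), the compact's pan front and catch at (361,43), and the jar at (232,160).

```bash
python3 -c "
from h import *
for n,p,z in [('cA',(273,217),.006),('cB',(381,213),.006),('cC',(381,236),.006),('cD',(277,239),.006),('catch',(361,42),.01),('panL',(315,92),.012),('panR',(404,90),.012),('jar',(232,160),.036),('br',(483,104),.028),('liddome',(362,152),.02)]: print(n,p2w('wrist',p,z).round(3))
o=ctrl.get_obs();print(o['eef_pos'])
go([.598,-.048,.32],.1)
"
```

```text
cA [ 0.623 -0.103  0.006]
cB [0.631 0.017 0.006]
cC [0.657 0.016 0.006]
cD [ 0.649 -0.102  0.006]
catch [0.461 0.005 0.01 ]
panL [ 0.5   -0.043  0.012]
panR [0.507 0.044 0.012]
jar [ 0.556 -0.13   0.036]
br [0.528 0.115 0.028]
liddome [ 0.562 -0.001  0.02 ]
[ 0.61432763 -0.05017039  0.39658265]
turn z 0.001
pos [ 0.6143 -0.0502  0.3966] shift [16.4  0.5 76.6]
```

```bash
python3 -m pendant '[[[0.5,14,3,100,0,0,0],[0.5,14,3,100,0,0,0],[0.5,14,3,130,0,0,0],[0.5,14,3,170,0,0,0],[0.5,14,3,200,0,0,0]]]';python3 -c "
from h import *
print(ctrl.tip_reach)
go([.602,-.045,.175],.08)"
```

```text
time_s: 2.95
eef_pos: [0.5997, -0.045, 0.1944]
eef_rot: [-0.001, 0.049, 0.999, 0.0]
wrist_force: [0.5, -0.1, -0.2]
opening: 0.498
grasp_force: 0.0
0.1734
turn z -0.018
pos [ 0.5997 -0.045   0.1944] shift [-2.3  0.3 19.4]
```

```bash
python3 -m pendant '[[[0.5,0,0,17,0,0,-0.02],[0.5,0,0,19,0,0,-0.02],[0.5,0,0,21,0,0,-0.02],[0.5,0,0,21,0,0,-0.02]]]';python3 -m pendant '[[[0.5,0,0,2,0,0,0],[0.5,0,0,2,0,0,0]]]'
```

```text
time_s: 3.28
eef_pos: [0.6019, -0.0464, 0.1771]
eef_rot: [0.001, 0.04, 0.999, -0.0]
wrist_force: [0.2, 0.3, -0.1]
opening: 0.501
grasp_force: 0.0
time_s: 3.45
eef_pos: [0.6021, -0.0469, 0.1755]
eef_rot: [0.002, 0.04, 0.999, -0.0]
wrist_force: [0.4, 0.5, 0.2]
opening: 0.494
grasp_force: 0.0
```

```bash
python3 -m pendant '[[[0.5,0,0,2,0,0,0],[0.5,0,0,3,0,0,0]]]';python3 -m pendant '[[[0.5,0,0,1,0,0,0],[0.5,0,0,1.5,0,0,0]]]'; python3 -c "
from h import *
snap('wrist','pics/w2.png')"
```

```text
time_s: 3.62
eef_pos: [0.6016, -0.047, 0.1715]
eef_rot: [0.001, 0.04, 0.999, -0.0]
wrist_force: [0.8, 0.2, 9.5]
opening: 0.503
grasp_force: 6.5
time_s: 3.78
eef_pos: [0.6018, -0.0471, 0.1715]
eef_rot: [0.0, 0.04, 0.999, -0.0]
wrist_force: [-8.1, 2.0, 20.6]
opening: 0.501
grasp_force: 10.4
```

View pics/w2.png

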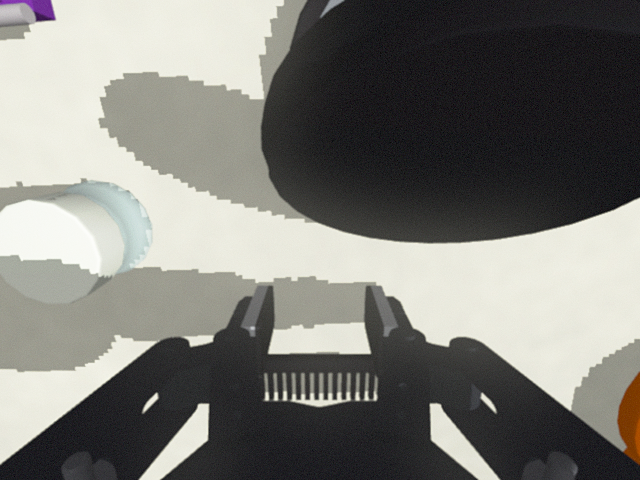

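The tips touch the board between the compact and the comb, and the comb is seen behind the fingers at (320,385). I'll lift about 3 mm and push.

```bash
python3 -m pendant '[[[0.5,0,0,-5,0,0,0],[0.5,0,0,-5,0,0,0]]]'; python3 -m pendant '[[[0.5,-8,0,0,0,0,0],[0.5,-16,0,0,0,0,0],[0.5,-24,0,0,0,0,0],[0.5,-32,0,0,0,0,0],[0.5,-40,0,0,0,0,0]]]'; python3 -m pendant '[[[0.5,-10,0,0,0,0,0],[0.5,-20,0,0,0,0,0],[0.5,-30,0,0,0,0,0],[0.5,-40,0,0,0,0,0],[0.5,-44,0,0,0,0,0]]]';python3 -c "
from h import *
snap('top','pics/t2.png')
for k in ('comb',): print(k,[(np.round(np.array(b['point'])*[640,480]).tolist(),p2w('top',np.array(b['point'])*[640,480],.006).round(3),round(b['confidence'],2)) for b in ctrl.boxes_of('top',k)])
"
```

```text
time_s: 4.0
eef_pos: [0.6018, -0.0471, 0.1754]
eef_rot: [0.001, 0.04, 0.999, -0.0]
wrist_force: [0.7, -1.0, -0.5]
opening: 0.504
grasp_force: 0.0
time_s: 4.42
eef_pos: [0.6421, -0.0502, 0.1738]
eef_rot: [-0.0, 0.04, 0.999, 0.0]
wrist_force: [-0.8, 0.1, 0.1]
opening: 0.5
grasp_force: 0.1
time_s: 4.83
eef_pos: [0.6865, -0.0538, 0.174]
eef_rot: [0.001, 0.04, 0.999, -0.0]
wrist_force: [-0.0, 0.3, 0.3]
opening: 0.499
grasp_force: 0.1
comb [([447.0, 177.0], array([ 0.773, -0.348,  0.006]), 0.67)]
```

```bash
python3 -m pendant '[[[0.5,10,0,0,0,0,0],[0.5,12,0,-40,0,0,0],[0,12,0,-80,0,0,0],[0,12,0,-120,0,0,0],[0,40,0,-140,0,0,0]]]'; python3 -m pendant '[[[0,200,50,-20,0,0,0],[0,200,50,-20,0,0,0],[0,200,50,-20,0,0,0],[0,200,50,-20,0,0,0],[0,200,50,-20,0,0,0]]]';python3 -c "
from h import *
snap('scene','pics/s2.png');snap('top','pics/t3.png')
for c in ('top','scene'): print([(np.round(np.array(b['point'])*[640,480]).tolist(),p2w(c,np.array(b['point'])*[640,480],.006).round(3),round(b['confidence'],2)) for b in ctrl.boxes_of(c,'comb')])
a=cv2.imread('pics/t3.png')[170:310,250:410]; b=cv2.imread('pics/s2.png')[150:310,220:380]
cv2.imwrite('pics/c2.png',np.hstack([cv2.resize(x,None,fx=2.5,fy=2.5)[:350] for x in (a,b)]))
go([.44,.005,.35],.08)
"
```

```text
time_s: 5.35
eef_pos: [0.6484, -0.0513, 0.3205]
eef_rot: [0.006, 0.04, 0.999, -0.001]
wrist_force: [0.9, -0.7, 1.7]
opening: 0.083
grasp_force: 0.0
time_s: 5.77
eef_pos: [0.4472, 0.016, 0.3337]
eef_rot: [-0.0, 0.04, 0.999, 0.0]
wrist_force: [0.3, 1.4, 0.9]
opening: 0.002
grasp_force: 0.0
[([337.0, 200.0], array([ 0.71 , -0.031,  0.006]), 0.79)]
[([328.0, 279.0], array([ 0.707, -0.059,  0.006]), 0.94), ([254.0, 256.0], array([ 0.546, -0.127,  0.006]), 0.47)]
turn z 0.001
pos [0.4489 0.0158 0.3346] shift [  8.  -11.4 -15.5]
```

View pics/c2.png

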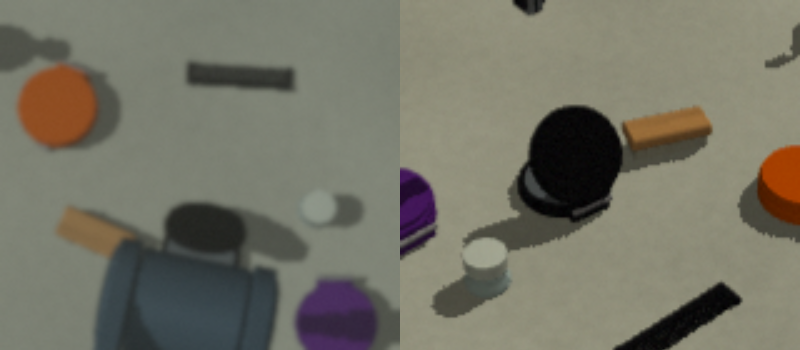

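The comb now lies clear, at about (0.708,-0.045), and the lid is unchanged. Next I'll come down in front of the lid with the fingers shut.

```bash
python3 -m pendant '[[[0,2,-10,30,0,0,0],[0,2,-10,60,0,0,0],[0,2,-10,90,0,0,0],[0,2,-10,107,0,0,0],[0,2,-10,107,0,0,0]]]'; python3 -c "
from h import *
go([.46,.005,.228],.08)"
```

```text
time_s: 6.38
eef_pos: [0.4463, 0.0053, 0.2235]
eef_rot: [-0.003, 0.04, 0.999, 0.001]
wrist_force: [-0.4, 0.5, 0.4]
opening: -0.002
grasp_force: 0.0
turn z -0.001
pos [0.4463 0.0053 0.2235] shift [-13.7   0.8  -4.6]
```

```bash
python3 -m pendant '[[[0,-12,0,-2,0,0,0],[0,-24,0,-5,0,0,0],[0,-36,0,-7,0,0,0],[0,-48,0,-10,0,0,0],[0,-58,0,-12,0,0,0]]]'; python3 -m pendant '[[[0,-8,0,-4,0,0,0],[0,-16,0,-8,0,0,0],[0,-24,0,-12,0,0,0],[0,-32,0,-16,0,0,0],[0,-40,0,-20,0,0,0]]]'; python3 -c "
from h import *
snap('scene','pics/s3.png')
b=cv2.imread('pics/s3.png')[130:310,200:400]
cv2.imwrite('pics/c3.png',cv2.resize(b,None,fx=3,fy=3))
go([.56,-.003,.258],.08)"
```

```text
time_s: 6.8
eef_pos: [0.5071, 0.0002, 0.2407]
eef_rot: [0.001, 0.04, 0.999, -0.0]
wrist_force: [-1.4, -0.1, 1.1]
opening: -0.002
grasp_force: 0.5
time_s: 7.22
eef_pos: [0.5454, -0.0023, 0.2598]
eef_rot: [0.0, 0.04, 0.999, -0.0]
wrist_force: [-0.3, -1.1, -0.4]
opening: 0.0
grasp_force: 0.3
turn z 0.0
pos [ 0.5469 -0.0027  0.2609] shift [-13.1   0.7   2.9]
```

View pics/c3.png

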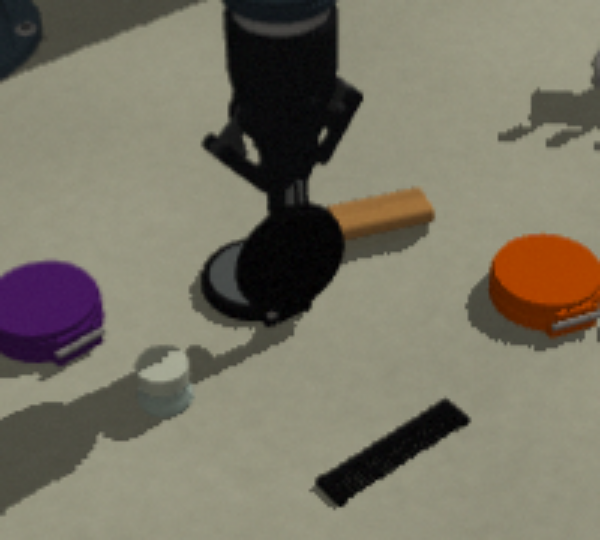

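The lid is nearly upright at crop (290,260), and the fingers are on its mirror side only. I'll continue along the arc.

```bash
python3 -m pendant '[[[0,-14,0,3,0,0,0],[0,-27,0,6,0,0,0],[0,-38,0,11,0,0,0],[0,-48,0,18,0,0,0],[0,-57,0,27,0,0,0]]]'; python3 -c "
from h import *
go([.615,-.007,.218],.08)"
```

```text
time_s: 7.68
eef_pos: [0.6026, -0.007, 0.2327]
eef_rot: [0.001, 0.04, 0.999, -0.0]
wrist_force: [-0.7, -0.5, 0.7]
opening: -0.0
grasp_force: 0.3
turn z 0.0
pos [ 0.6026 -0.007   0.2327] shift [-12.4   1.   14.7]
```

```bash
python3 -m pendant '[[[0,-10,0,10,0,0,0],[0,-17,0,20,0,0,0],[0,-22,0,30,0,0,0],[0,-26,0,39,0,0,0],[0,-28,0,44,0,0,0]]]';  python3 -m pendant '[[[0,0,0,1,0,0,0],[0,0,0,2,0,0,0],[0,0,0,3,0,0,0],[0,0,0,3,0,0,0]]]'
```

```text
time_s: 8.1
eef_pos: [0.6293, -0.009, 0.1868]
eef_rot: [-0.001, 0.04, 0.999, 0.0]
wrist_force: [0.6, 0.8, 0.6]
opening: 0.004
grasp_force: 0.2
time_s: 8.43
eef_pos: [0.6293, -0.0089, 0.1863]
eef_rot: [-0.0, 0.04, 0.999, -0.0]
wrist_force: [-3.6, -0.1, 7.0]
opening: -0.001
grasp_force: 3.5
```

The tip stopped at 13 mm with 7 N, which means the lid is flat on its stop. One more light press, then I'll retreat straight up and look.

```bash
python3 -m pendant '[[[0,0,0,1,0,0,0],[0,0,0,1.5,0,0,0],[0,0,0,1.5,0,0,0]]]'; python3 -m pendant '[[[0,0,0,-20,0,0,0],[0,0,0,-50,0,0,0],[0,0,0,-90,0,0,0],[0,0,0,-130,0,0,0],[0,30,0,-160,0,0,0]]]'; python3 -m pendant '[[[0,150,0,0,0,0,0],[0,150,0,0,0,0,0],[0,150,0,0,0,0,0],[0,150,0,0,0,0,0],[0,150,0,0,0,0,0]]]';python3 -c "
from h import *
snap('scene','pics/s4.png'); snap('top','pics/t4.png')
a=cv2.imread('pics/t4.png')[170:310,250:410]; b=cv2.imread('pics/s4.png')[150:310,220:380]
cv2.imwrite('pics/c4.png',np.hstack([cv2.resize(x,None,fx=2.5,fy=2.5)[:350] for x in (a,b)]))
S=np.array([.56,-.003,0]);ex=np.array([.997,-.08,0])
print(w2p('scene',[S+ex*.095+[0,0,.013]]),w2p('scene',[S+ex*.095+[0,0,.023]]))"
```

```text
time_s: 8.68
eef_pos: [0.6293, -0.0089, 0.1861]
eef_rot: [-0.0, 0.04, 0.999, -0.0]
wrist_force: [-8.6, 0.8, 15.9]
opening: 0.002
grasp_force: 8.2
time_s: 9.1
eef_pos: [0.6028, -0.0075, 0.3478]
eef_rot: [0.004, 0.04, 0.999, -0.001]
wrist_force: [-0.8, -0.2, 1.0]
opening: 0.003
grasp_force: 0.0
time_s: 9.52
eef_pos: [0.446, 0.0064, 0.3423]
eef_rot: [-0.002, 0.04, 0.999, 0.0]
wrist_force: [-0.1, -0.3, 0.1]
opening: -0.002
grasp_force: 0.0
[[326.53055085 252.45966185]] [[326.61073249 249.24603303]]
```

View pics/c4.png

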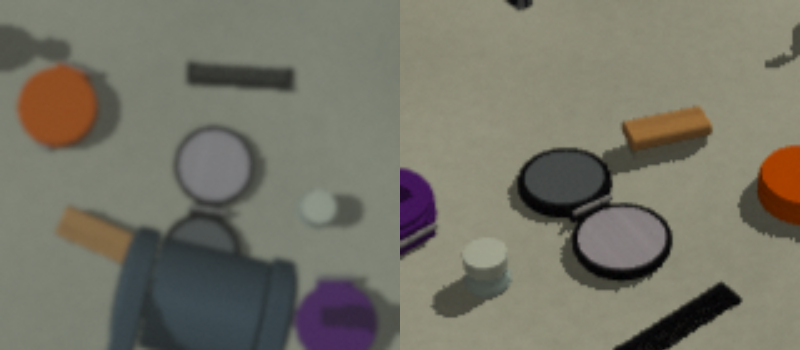

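The lid lies flat with the mirror up at crop (620,240). The comb is clear of it at (240,75), and the jar and brush haven't moved.

```bash
python3 -c "
from bench import ctrl
print(ctrl.hand_in())"
```

```text
the job is handed in; nothing more can be done
None
```

The black compact's lid lies flat beyond the spine with the mirror up, the comb is pushed clear (about 7 cm), the jar and nail brush look unmoved in the last picture, and the job is handed in; no verdict came back.

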